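Refill the tea tin dispenser to its fill band

TASK

Push the red tab of the tea tin dispenser all the way in so that its bottom gate is shut. Then load tins into the leaning tube, flat one on top of another, until the top face of the uppermost tin lies within the orange fill band, and no higher. Leave the spare tins out of the tube, do not shift the band, and do not disturb the pepper mill and the two jam jars.

Things in the scene. Friction and masses are not known exactly. Their poses are not given: they have to be found in the camera images.
- tube: leaning clear tube of the dispenser. Origin: on its axis at the gate's top face, where the lowest tin rests, 75 mm above the worktop. z runs up the axis, which leans 30 degrees from vertical to the robot's side; y is level, towards the gate's red tab; x points up and away from the robot. Bore 72 mm, wall 4 mm, slippery. Steel gate rails lie beyond x = +-37 mm at z below 6 mm
- tube_mouth (a point): centre of the tube's mouth, on the axis at z = 125 mm. The last 15 mm are a flared steel lip, about 10 mm wider across. The tube is two half shells (+x and -x) with a 47 mm wide slot from top to bottom on its +y and -y sides, so a tin held across y can be lowered with one finger in each slot and let go there
- dispenser: the dispenser's fixed dark steel foot, 190 x 100 x 12 mm; origin on the worktop straight below the tube's origin
- gate (a joint): position (m) of the bottom gate, a 4 mm metal plate sliding along the tube's y: 0 is fully shut (against a stop), positive is pulled out towards +y. It starts 30 to 50 mm out, so a tin would drop through; it stays where it is left and slides with about 2.5 N
- gate_tab (a point): centre of the outer (+y) face of the gate's red upright tab; it moves with the gate, and is at x = 0, y = 115, z = 18 mm in the tube's frame when shut. The tab is 50 mm along x, 6 mm thick, and reaches from 2 mm below to 32 mm above the gate's top face along the tube's z. Push it towards the tube's -y
- band_mid (a point): middle of the see-through orange fill band round the tube, on the tube's axis. The band spans 18 mm below to 18 mm above this point along the tube's z, between two darker lines. Its height varies (middle 50 to 90 mm above the gate), so two or three tins are needed. It is clamped tight and stays where it is
- tin1: round flat tea tin, green body with silver lid, a plain cylinder 64 mm across and 28 mm high, 70 to 170 g; origin at its centre (14 mm above its underside), z along its axis. Starts flat on the worktop. All four tins are alike in size; any may be used
- tin2: round flat tea tin, blue body with silver lid, a plain cylinder 64 mm across and 28 mm high, 70 to 170 g; origin at its centre (14 mm above its underside), z along its axis. Starts flat on the worktop. All four tins are alike in size; any may be used
- tin3: round flat tea tin, green body with silver lid, a plain cylinder 64 mm across and 28 mm high, 70 to 170 g; origin at its centre (14 mm above its underside), z along its axis. Starts flat on the worktop. All four tins are alike in size; any may be used
- tin4: round flat tea tin, blue body with silver lid, a plain cylinder 64 mm across and 28 mm high, 70 to 170 g; origin at its centre (14 mm above its underside), z along its axis. Starts flat on the worktop. All four tins are alike in size; any may be used
- mill: brown wooden pepper mill, 52 mm across, 160 mm high, standing loose; origin at the centre of its underside
- jar_red: jam jar with red lid, 60 mm across, 75 mm high, standing loose; origin at the centre of its underside
- jar_green: jam jar with green lid, 60 mm across, 75 mm high, standing loose; origin at the centre of its underside
Not all that is in view belongs to the job. Leave any purple or yellow look-alike of the tin4 alone.

How it is judged:
On the way, in this order (a step that is already met when the one before it is completed fails the run):
1. the bottom gate is pushed shut (within 5 mm of its stop) (value of joint gate below 0.005 m), for 0.2 s.
2. with the gate still shut, a first tin lies flat on it in the tube, let go (value of joint gate below 0.005 m and ((x of tin1 in the frame of tube between -0.008 and 0.008 m and y of tin1 in the frame of tube between -0.008 and 0.008 m and angle between the z axis of tin1 and the z axis of tube, either way round below 0.15 rad and z of tin1 in the frame of tube between 0.008 and 0.02 m and contact force between the fingers and tin1 below 0.5 N) or (x of tin2 in the frame of tube between -0.008 and 0.008 m and y of tin2 in the frame of tube between -0.008 and 0.008 m and angle between the z axis of tin2 and the z axis of tube, either way round below 0.15 rad and z of tin2 in the frame of tube between 0.008 and 0.02 m and contact force between the fingers and tin2 below 0.5 N) or (x of tin3 in the frame of tube between -0.008 and 0.008 m and y of tin3 in the frame of tube between -0.008 and 0.008 m and angle between the z axis of tin3 and the z axis of tube, either way round below 0.15 rad and z of tin3 in the frame of tube between 0.008 and 0.02 m and contact force between the fingers and tin3 below 0.5 N) or (x of tin4 in the frame of tube between -0.008 and 0.008 m and y of tin4 in the frame of tube between -0.008 and 0.008 m and angle between the z axis of tin4 and the z axis of tube, either way round below 0.15 rad and z of tin4 in the frame of tube between 0.008 and 0.02 m and contact force between the fingers and tin4 below 0.5 N))), for 0.2 s.
At the end, for the whole second after the job is handed in: The gate is shut within 5 mm; a tin lies on it; the uppermost tin is at rest, within 8 mm of the tube's axis and square to it within 8 degrees, its top face within the orange band (18 mm either side of its middle); no tin in or over the tube reaches above the band (value of joint gate below 0.005 m and ((x of tin1 in the frame of tube between -0.008 and 0.008 m and y of tin1 in the frame of tube between -0.008 and 0.008 m and angle between the z axis of tin1 and the z axis of tube, either way round below 0.15 rad and z of tin1 in the frame of tube between 0.008 and 0.02 m) or (x of tin2 in the frame of tube between -0.008 and 0.008 m and y of tin2 in the frame of tube between -0.008 and 0.008 m and angle between the z axis of tin2 and the z axis of tube, either way round below 0.15 rad and z of tin2 in the frame of tube between 0.008 and 0.02 m) or (x of tin3 in the frame of tube between -0.008 and 0.008 m and y of tin3 in the frame of tube between -0.008 and 0.008 m and angle between the z axis of tin3 and the z axis of tube, either way round below 0.15 rad and z of tin3 in the frame of tube between 0.008 and 0.02 m) or (x of tin4 in the frame of tube between -0.008 and 0.008 m and y of tin4 in the frame of tube between -0.008 and 0.008 m and angle between the z axis of tin4 and the z axis of tube, either way round below 0.15 rad and z of tin4 in the frame of tube between 0.008 and 0.02 m)) and ((x of tin1 in the frame of tube between -0.008 and 0.008 m and y of tin1 in the frame of tube between -0.008 and 0.008 m and angle between the z axis of tin1 and the z axis of tube, either way round below 0.15 rad and z of tin1 in the frame of band_mid between -0.032 and 0.004 m and z of tin1 in the frame of tube above 0.034 m and linear speed of tin1 below 0.03 m/s) or (x of tin2 in the frame of tube between -0.008 and 0.008 m and y of tin2 in the frame of tube between -0.008 and 0.008 m and angle between the z axis of tin2 and the z axis of tube, either way round below 0.15 rad and z of tin2 in the frame of band_mid between -0.032 and 0.004 m and z of tin2 in the frame of tube above 0.034 m and linear speed of tin2 below 0.03 m/s) or (x of tin3 in the frame of tube between -0.008 and 0.008 m and y of tin3 in the frame of tube between -0.008 and 0.008 m and angle between the z axis of tin3 and the z axis of tube, either way round below 0.15 rad and z of tin3 in the frame of band_mid between -0.032 and 0.004 m and z of tin3 in the frame of tube above 0.034 m and linear speed of tin3 below 0.03 m/s) or (x of tin4 in the frame of tube between -0.008 and 0.008 m and y of tin4 in the frame of tube between -0.008 and 0.008 m and angle between the z axis of tin4 and the z axis of tube, either way round below 0.15 rad and z of tin4 in the frame of band_mid between -0.032 and 0.004 m and z of tin4 in the frame of tube above 0.034 m and linear speed of tin4 below 0.03 m/s)) and not (horizontal distance between tin1 and tube below 0.2 m and x of tin1 in the frame of tube between -0.045 and 0.045 m and y of tin1 in the frame of tube between -0.045 and 0.045 m and z of tin1 in the frame of band_mid above 0.004 m) and not (horizontal distance between tin2 and tube below 0.2 m and x of tin2 in the frame of tube between -0.045 and 0.045 m and y of tin2 in the frame of tube between -0.045 and 0.045 m and z of tin2 in the frame of band_mid above 0.004 m) and not (horizontal distance between tin3 and tube below 0.2 m and x of tin3 in the frame of tube between -0.045 and 0.045 m and y of tin3 in the frame of tube between -0.045 and 0.045 m and z of tin3 in the frame of band_mid above 0.004 m) and not (horizontal distance between tin4 and tube below 0.2 m and x of tin4 in the frame of tube between -0.045 and 0.045 m and y of tin4 in the frame of tube between -0.045 and 0.045 m and z of tin4 in the frame of band_mid above 0.004 m)); the robot touches nothing.
It fails at once if the pepper mill is moved by more than 30 mm or tipped (distance of mill from where it was at the start of the episode above 0.03 m or angle between mill's own z axis and vertical above 0.5 rad).
It fails at once if the jar with red lid is moved by more than 30 mm or tipped (distance of jar_red from where it was at the start of the episode above 0.03 m or angle between jar_red's own z axis and vertical above 0.5 rad).
It fails at once if the jar with green lid is moved by more than 30 mm or tipped (distance of jar_green from where it was at the start of the episode above 0.03 m or angle between jar_green's own z axis and vertical above 0.5 rad).
It fails at once if the fill band is shifted by more than 5 mm (distance of band_mid from where it was at the start of the episode above 0.005 m).
It also fails if it takes over 72 s, if anything falls off the work surface, if the arm or the gripper's body presses on something with over 40 N, if the wrist force passes 120 N, or if a joint passes its speed limit or range.

ROBOT

A 7-joint arm with a two-finger parallel gripper is mounted at the origin on a cart in front of the work surface, level with it; the furniture and walls round the work are solid. World frame = base frame: x ahead of the robot, y to its left, z up, the work surface at z = 0. Lengths are in m, angles in rad, forces in N, time in s.
With the tool pointing down it reaches from about 0.425 to 0.925 m from the base axis. Payload 6.8 kg.
Tool frame: the origin (TCP) lies at the very end of the fingers, on their centre line; the grasp point (between the pads) lies r.tcp_to_grasp behind it (r.tcp_to_grasp is the distance from the TCP to the grasp point, in m); z points along the fingers, y is the line along which they close (so a half turn about z gives the same grasp; the last joint's range is limited). The gripper opens to 85 mm and grips with 20 to 120 N. Pads are 22 mm wide; open, the fingers measure 114 mm over their backs; the gripper's body (76 mm by 85 mm) begins 54 mm behind the grasp point. The pads swing forward as they close: fully open they stand 13 mm farther back than shut.
Start: joints at [-1.229, 0.477, 0.022, 1.555, -0.011, 1.109, -0.083], TCP at [0.293, 0.608, 0.231] pointing down, gripper open.
Joint ranges: [-2.96, 2.96], [-0.34, 2.1], [-1.41, 1.46], [0.24, 2.44], [-1.37, 4.51], [0.17, 1.92], [-2.96, 2.96]. Speed limits (rad/s): [2.39, 2.39, 3.14, 3.14, 3.14, 3.14, 3.14].

INTERFACE

Orientations are given as a 3x3 rotation matrix whose columns are the frame's x, y, z axes.
In Python, from plant import r gives the robot as it stands.
- The arm moves only by the shell command python3 -m handwheel 'ROWS'. ROWS is JSON, a list of rows, each a list of 5 numbers: the shift along the tool's x, y, z in m, then the turn about the tool's z in rad, then the closure, from -1 (fully open) to 1 (shut). In form: [[x, y, z, turn, claw], ...]. A call has 1 to 5 rows; each row is the pose to reach, as a shift and turn from the pose commanded when the call began, along the tool's axes at that moment; what a row does not reach only later rows make up. A row lasts 1/8 s, in which the tool goes at most 62.5 mm and 10.7 degrees, less where a joint would pass 70% of its speed; a pose out of reach is approached as far as the arm can. A call with a gripper value outside its range is refused whole. The fingers move at their own pace and stop on an object; the grip force is fixed at half the most. Time passes only in rows, so rows that repeat a pose let the fingers close. It gives the time, the measured TCP pose, the force, the opening and the grip force at its end, in the units of the state.
- r.observe(): the state, without advancing time (a new reading comes with each control period).
- r.camera(name): name is "scene" or "top" or "wrist"; returns (picture, depth): 384x512x3 uint8, blue, green, red; 384x512 float32, m along the optical axis (not along the pixel's ray), 0 where there is no reading.
- r.get_calibration(name): a dict with "fx", "fy", "cx", "cy" (pixels), "rvec" (rotation vector, rad) and "tvec" (3), from world to camera coordinates, as OpenCV has them. Camera axes: x right, y down, z forward; pixel columns grow to the right and rows downward; lengths in m; the calibration is good to about 2 mm. A picture is of the moment at which its call begins: read the wrist's pose just before it. get_calibration takes no time and is no camera call; for the wrist camera it gives the pose at the moment of the call.
- r.sign_off(): hands the job in; it is judged then, once.
The state is a dict: "time": time; "joint_positions": joint angles; "joint_velocities": joint speeds; "joint_torque": joint torques, N m; "tool_pos": TCP position; "tool_rot": TCP orientation; "ft_force": force on the tool from outside, world axes, zero at the start; "torque": the same for the moment, N m; "finger_gap": opening from 0.0 (shut) to 1.0 (fully open); "finger_force": force on a finger pad.
Only numpy, scipy, OpenCV 4.12 (cv2) and the standard library are available. Lean on these libraries where they do the work, as an engineer would, in place of code of your own. Each camera call takes 0.05 s, during which the arm holds its last target. There are 200 camera calls.

## Working session

There is one attempt and no reset: what is moved stays moved. The work goes in short steps, Python scripts to look and compute and a shell command to move; the robot and the scene stay as the last step left them, time stands still between calls to the robot, and variables do not carry over. Pictures are saved under pics/ and viewed, at most 10 in all, crops included, and the job is handed in when it is done.

```bash
mkdir -p pics; ls
cat > h.py <<'E'
import numpy as np, cv2
from plant import r
def cal(n):
    c=r.get_calibration(n); K=np.array([[c['fx'],0,c['cx']],[0,c['fy'],c['cy']],[0,0,1]],float)
    R=cv2.Rodrigues(np.array(c['rvec'],float))[0]; return K,R,np.array(c['tvec'],float).ravel()
def ray(n,uv,c=None):
    K,R,t=c or cal(n); d=R.T@np.linalg.solve(K,[uv[0],uv[1],1.]); return -R.T@t,d
def onz(n,uv,z,c=None):
    o,d=ray(n,uv,c); return o+d*(z-o[2])/d[2]
def dep(n,uv,D,c=None):
    o,d=ray(n,uv,c); return o+d*D[int(uv[1]),int(uv[0])]
def proj(n,p,c=None):
    K,R,t=c or cal(n); q=K@(R@np.array(p)+t); return q[:2]/q[2]
E
python3 - <<'E'
from h import *
for n in ['scene','top']:
    p,d=r.camera(n); cv2.imwrite(f'pics/{n}0.png',cv2.resize(p,(800,600),interpolation=cv2.INTER_CUBIC)); np.savez(f'{n}0.npz',p=p,d=d)
s=r.observe(); print(s['time'],s['tool_pos'],s['tool_rot'],s['ft_force'],s['finger_gap'],r.tcp_to_grasp)
E
```

```text
pics
0.1 [0.2932565  0.60737383 0.23042962] [[-9.00543711e-01  4.34765080e-01 -5.90934054e-04]
 [ 4.34765459e-01  9.00542404e-01 -1.54079775e-03]
 [-1.37723885e-04 -1.64447344e-03 -9.99998638e-01]] [-0.45455254 -0.20124241  0.31196514] 0.9991878792051299 0.0187
```

View pics/scene0.png

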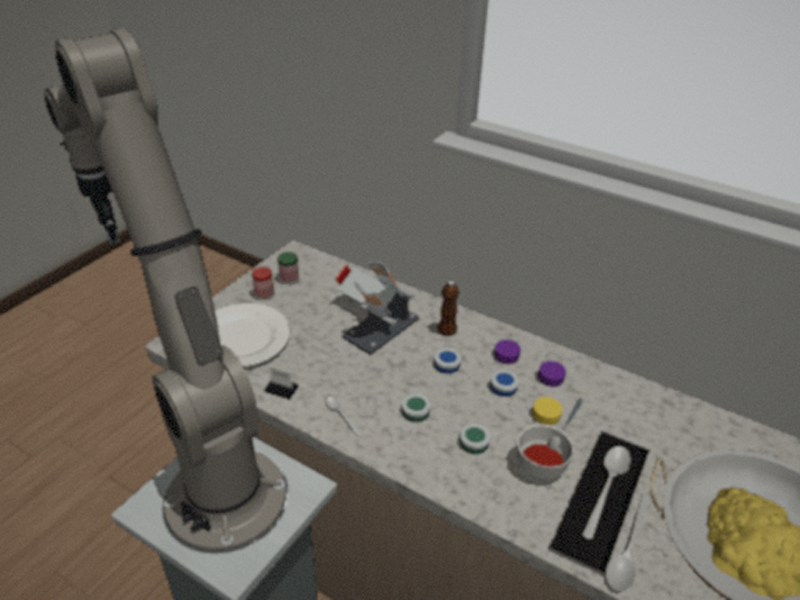

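View pics/top0.png

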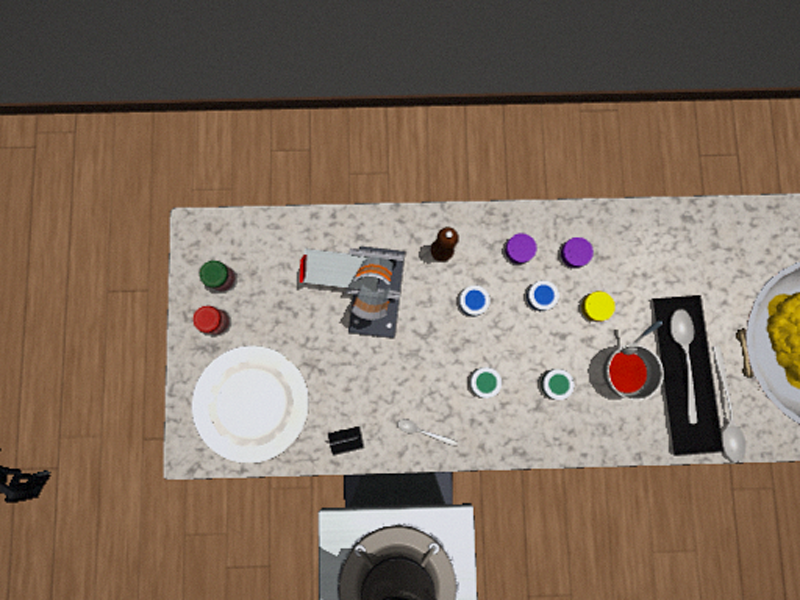

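The top view shows the tins with silver lids: blue at (475,300) and (543,295), green at (486,382) and (557,384). The look-alikes are purple at (521,248) and (577,252), and yellow at (600,306). The dispenser is near (375,290), with its red tab at (303,269). The mill is at (445,243), the jars at (215,275) and (209,320). I'll measure these and take one enlarged crop to confirm.

Run:
```python
from h import *
z=np.load('top0.npz'); p,d=z['p'],z['d']; c=cal('top'); hsv=cv2.cvtColor(p,cv2.COLOR_BGR2HSV)
def blobs(name,lo,hi,h,mn=15):
    m=cv2.inRange(hsv,lo,hi); n,l,s,ce=cv2.connectedComponentsWithStats(m)
    for i in range(1,n):
        if s[i,4]>=mn: 
            P=onz('top',ce[i],h,c); print(name,s[i,4],ce[i].round(1),P.round(4),'dz',dep('top',ce[i],d,c).round(3))
blobs('blue',(100,120,60),(125,255,255),.028)
blobs('green',(60,90,40),(90,255,255),.028)
blobs('red',(0,180,60),(4,255,255),.1); blobs('red',(175,180,60),(180,255,255),.1)
blobs('orange',(5,120,90),(20,255,255),.13)
cv2.imwrite('pics/crop1.png',cv2.resize(p[145:260,180:380],(800,460),interpolation=cv2.INTER_CUBIC))
# foot corner-ish dark mask at 12mm
m=cv2.inRange(hsv,(0,0,0),(180,130,75)); m[:, :215]=0; m[:,265:]=0; m[:150]=0; m[220:]=0
n,l,s,ce=cv2.connectedComponentsWithStats(m); i=1+np.argmax(s[1:,4]); cn=np.argwhere(l==i)[:,::-1].astype(np.float32)
W=np.array([onz('top',u,.012,c)[:2] for u in cn],np.float32); rr=cv2.minAreaRect(W); print('foot',rr)
# pointcloud of dispenser
vv,uu=np.mgrid[145:225,180:270]; o=-c[1].T@c[2]
P=np.array([dep('top',(u,v),d,c) for u,v in zip(uu.ravel(),vv.ravel())]); B=p[vv.ravel(),uu.ravel()]
np.savez('pc.npz',P=P,B=B)
print('cam',o)
```

```text
blue 125 [347.7 188.3] [ 0.5814 -0.3237  0.028 ] dz [ 0.581 -0.323  0.032]
blue 124 [303.5 191.5] [ 0.5746 -0.1771  0.028 ] dz [ 0.575 -0.177  0.027]
green 211 [136.2 174.6] [0.6447 0.3732 0.028 ] dz [0.636 0.357 0.075]
green 126 [310.7 244.3] [ 0.4017 -0.1932  0.028 ] dz [ 0.402 -0.193  0.032]
green 125 [357.3 245.5] [ 0.394  -0.3439  0.028 ] dz [ 0.394 -0.342  0.035]
red 34 [192.9 172.2] [0.634  0.1738 0.1   ] dz [0.633 0.173 0.104]
red 199 [132.2 204.1] [0.5394 0.3594 0.1   ] dz [0.542 0.367 0.078]
red 484 [401.4 238. ] [ 0.4147 -0.4593  0.1   ] dz [ 0.414 -0.491  0.023]
orange 48130 [162.4 191.3] [0.5724 0.2598 0.13  ] dz [ 0.591  0.294 -0.   ]
orange 108 [239.9 173.1] [0.6219 0.027  0.13  ] dz [0.612 0.025 0.183]
orange 64 [236.6 195.4] [0.5545 0.0384 0.13  ] dz [0.555 0.039 0.126]
orange 13528 [408.5 339.6] [ 0.1265 -0.4453  0.13  ] dz [-0.136 -0.827 -0.801]
foot ((0.5546568036079407, 0.06649003177881241), (0.046409763395786285, 0.0804438441991806), 89.22550964355469)
cam [ 0.42257056 -0.0152707   1.17940722]
```

View pics/crop1.png

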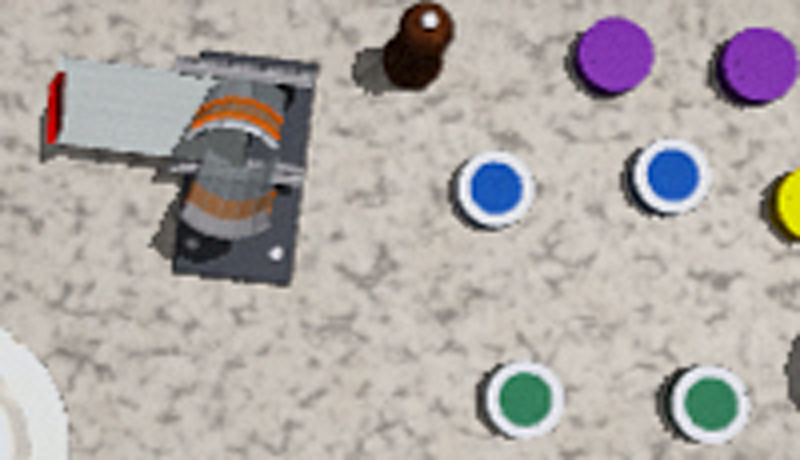

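The crop confirms four silver-lidded tins: blue at crop (495,188) and (672,176), green at (525,400) and (710,404). Purple and yellow are plain look-alikes. The foot's corners are at crop (202,52), (320,62), (292,286) and (173,272), so next I'll get the tube frame.

Run:
```python
from h import *
c=cal('top'); s=cal('scene')
C=np.array([onz('top',(u/4+180-.375,v/4+145-.375),.012,c) for u,v in [(202,52),(320,62),(292,286),(173,272)]])
print(C.round(4)); print('sides',[np.linalg.norm(C[i]-C[(i+1)%4]).round(4) for i in range(4)],'ctr',C.mean(0))
ax=((C[0]-C[3])+(C[1]-C[2])); yaw=np.arctan2(ax[1],ax[0]); print('yaw long',np.degrees(yaw))
ay=(C[0]-C[1])+(C[3]-C[2]); print('yaw short',np.degrees(np.arctan2(ay[1],ay[0])))
z=np.load('pc.npz'); P,B=z['P'],z['B'].astype(int)
red=(B[:,2]>120)&(B[:,1]<60)&(B[:,0]<60); print('tab',P[red].mean(0),P[red].min(0),P[red].max(0))
# plate: light grey points above 60mm & y>0.08
q=P[(P[:,2]>.04)&(P[:,1]>.085)&(P[:,1]<.165)&~red]; m=np.median(q,0); q=q[np.abs(q-m).max(1)<.06]
u,S,v=np.linalg.svd(q-q.mean(0)); print('plate n',v[2],'ctr',q.mean(0),len(q),S, 'sl',q.min(0),q.max(0))
```

```text
[[ 0.6982  0.0637  0.012 ]
 [ 0.6872 -0.0356  0.012 ]
 [ 0.4988 -0.0074  0.012 ]
 [ 0.5129  0.0907  0.012 ]]
sides [np.float64(0.0999), np.float64(0.1905), np.float64(0.0991), np.float64(0.1872)] ctr [0.59925159 0.02785017 0.012     ]
yaw long -8.390622966003404
yaw short 82.74526973619425
tab [0.6339073  0.17049383 0.10154535] [0.61136522 0.0556281  0.00193457] [0.6848647  0.18718994 0.14756228]
plate n [-0.4871293   0.07112169  0.87042906] ctr [0.63971631 0.12467431 0.07655369] 554 [0.57285566 0.48451406 0.04833413] sl [0.59136797 0.0850254  0.05612891] [0.67649152 0.16498644 0.09920357]
```

```bash
python3 -m handwheel '[[-0.05,-0.021,0,0,1],[-0.1,-0.042,0,0,1],[-0.15,-0.063,0,0,1],[-0.2,-0.084,0,0,1],[-0.25,-0.105,0,0,1]]'; python3 -m handwheel '[[-0.05,-0.021,0,-0.15,1],[-0.1,-0.042,0,-0.309,1],[-0.15,-0.063,0,-0.309,1],[-0.2,-0.084,0,-0.309,1],[-0.234,-0.099,0,-0.309,1]]';  python3 -m handwheel '[[0,0,0,0,1]]'
python3 - <<'E'
from h import *
s=r.observe(); print(s['tool_pos'],s['tool_rot'])
p,d=r.camera('wrist'); cv2.imwrite('pics/w1.png',cv2.resize(p,(640,480)))
E
```

```text
time: 0.72
tool_pos: [0.4737, 0.403, 0.231]
tool_rot: [[-0.901, 0.435, -0.0], [0.435, 0.901, -0.0], [0.0, -0.001, -1.0]]
ft_force: [0.4, 0.9, -0.0]
finger_gap: -0.001
finger_force: 0.0
time: 1.35
tool_pos: [0.6421, 0.2105, 0.2308]
tool_rot: [[-0.99, 0.143, -0.0], [0.143, 0.99, -0.001], [0.0, -0.001, -1.0]]
ft_force: [0.2, 0.5, 1.1]
finger_gap: 0.001
finger_force: 0.0
time: 1.48
tool_pos: [0.6425, 0.209, 0.2306]
tool_rot: [[-0.989, 0.147, 0.0], [0.147, 0.989, -0.003], [-0.0, -0.002, -1.0]]
ft_force: [-0.7, 0.1, -0.3]
finger_gap: 0.004
finger_force: 0.0
[0.64254245 0.20897755 0.23063153] [[-9.89165052e-01  1.46807638e-01  1.28928510e-04]
 [ 1.46806845e-01  9.89161932e-01 -2.53440494e-03]
 [-4.99601177e-04 -2.48801721e-03 -9.99996780e-01]]
```

View pics/w1.png

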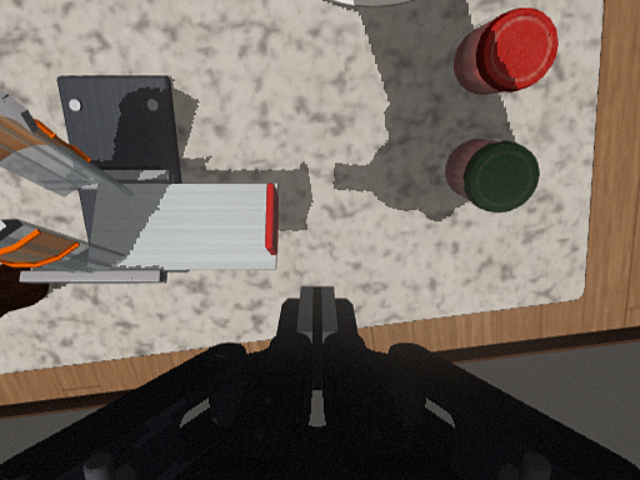

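The wrist view shows the closed fingers at (318,290) and the red tab at (271,218), clear of the tips. Next: descend and push along -y.

```bash
python3 -m handwheel '[[0.002,0,0.06,0,1],[0.002,0,0.12,0,1],[0.002,0,0.15,0,1],[0.002,0,0.15,0,1]]'; python3 -m handwheel '[[0,-0.015,0,0,1],[0,-0.03,0,0,1],[0,-0.042,0,0,1],[0,-0.052,0,0,1],[0,-0.055,0,0,1]]'; python3 -m handwheel '[[0,-0.003,0,0,1],[0,-0.003,0,0,1]]'
```

```text
time: 2.02
tool_pos: [0.6355, 0.2152, 0.0784]
tool_rot: [[-0.99, 0.138, -0.006], [0.138, 0.99, -0.001], [0.006, -0.002, -1.0]]
ft_force: [-0.1, 0.5, -0.1]
finger_gap: -0.004
finger_force: 0.0
time: 2.65
tool_pos: [0.6315, 0.1586, 0.082]
tool_rot: [[-0.99, 0.142, 0.001], [0.142, 0.99, 0.0], [-0.001, 0.0, -1.0]]
ft_force: [1.4, 2.5, 1.6]
finger_gap: 0.001
finger_force: 1.3
time: 2.9
tool_pos: [0.6305, 0.1564, 0.0811]
tool_rot: [[-0.99, 0.14, -0.0], [0.14, 0.99, -0.0], [0.0, -0.0, -1.0]]
ft_force: [0.8, 1.8, 1.0]
finger_gap: 0.003
finger_force: 0.7
```

```bash
for i in 1 2; do python3 -m handwheel '[[0,-0.003,0,0,1],[0,-0.003,0,0,1]]' | grep -E "pos|force"; done
```

```text
tool_pos: [0.6303, 0.1556, 0.0812]
ft_force: [2.0, 5.1, -0.4]
finger_force: 2.7
tool_pos: [0.6303, 0.1554, 0.0813]
ft_force: [4.5, 11.3, -2.5]
finger_force: 5.4
```

The force rises to 11 N, so the gate is on its stop. Back off, go up, and look down at the tube.

```bash
python3 -m handwheel '[[0,0.02,0,0,-1],[0,0.02,-0.06,0,-1],[0,0.02,-0.12,0,-1],[0,0.02,-0.18,0,-1],[0,0.02,-0.24,0,-1]]'|grep pos; python3 -m handwheel '[[0.0,-0.06,0,0,-1],[0,-0.11,0,0,-1],[0.0,-0.15,0,0,-1],[0,-0.15,0,0,-1],[0,-0.15,0,0,-1]]'|grep pos
python3 - <<'E'
from h import *
c=cal('wrist');s=r.observe(); print(s['tool_pos'],s['tool_rot'],s['time'])
p,d=r.camera('wrist'); cv2.imwrite('pics/w2.png',cv2.resize(p,(768,576),interpolation=cv2.INTER_CUBIC)); np.savez('w2.npz',p=p,d=d,K=c[0],R=c[1],t=c[2])
E
```

```text
tool_pos: [0.6317, 0.1697, 0.3226]
tool_pos: [0.6111, 0.0224, 0.3208]
[0.61107484 0.02240919 0.32079187] [[-9.90115286e-01  1.40248589e-01 -1.43301968e-03]
 [ 1.40248808e-01  9.90116291e-01 -5.32777605e-05]
 [ 1.41138400e-03 -2.53730428e-04 -9.99998972e-01]] 4.65
```

View pics/w2.png

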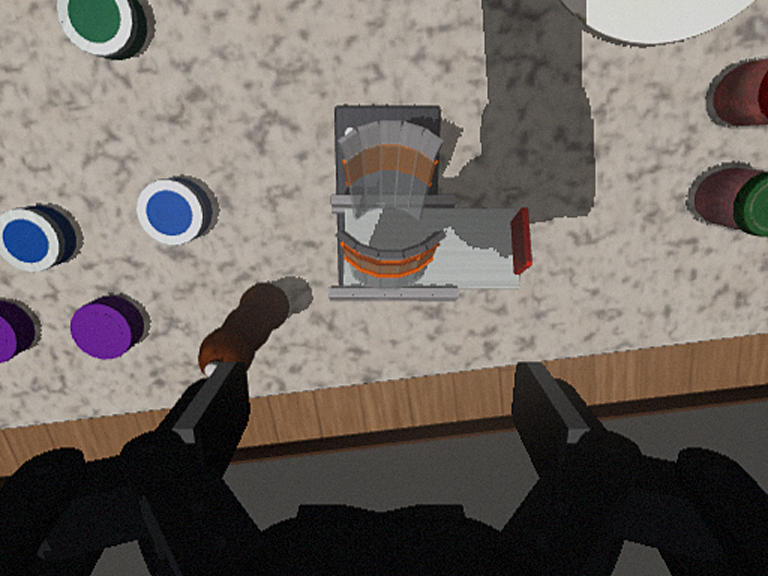

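The view shows the tube with its two orange band arcs at (390,160) and (385,258), the open slots left and right, and the gate shut under the bore. The nearest blue tin is at (170,210). I'll put the depth cloud into the tube frame.

```bash
cat > tube.py <<'E'
from h import *
yaw=np.radians(-8.0); O=np.array([.6224,.0252,.075])
hx=np.array([np.cos(yaw),np.sin(yaw),0]); hy=np.array([-np.sin(yaw),np.cos(yaw),0])
s3,c3=.5,np.sqrt(.75); Z=np.array([0,0,1.])
T=np.stack([c3*hx+s3*Z,hy,-s3*hx+c3*Z])   # rows: tube axes
E
python3 - <<'E'
from tube import *
w=np.load('w2.npz'); p,d=w['p'],w['d']; c=(w['K'],w['R'],w['t'])
vv,uu=np.mgrid[60:215,200:370]; vv=vv.ravel();uu=uu.ravel()
P=np.array([dep('w',(u,v),d,c) for u,v in zip(uu,vv)]); q=(P-O)@T.T
hsv=cv2.cvtColor(p,cv2.COLOR_BGR2HSV)[vv,uu].astype(int)
org=(hsv[:,0]>=4)&(hsv[:,0]<=20)&(hsv[:,1]>90)&(P[:,2]>.03)&(np.abs(q[:,1])<.06)
for nm,side in [('+x',q[:,0]>0),('-x',q[:,0]<0)]:
    k=q[org&side]; print(nm,len(k),'z pct',np.percentile(k[:,2],[2,10,50,90,98]).round(4),'y',np.percentile(k[:,1],[2,50,98]).round(4),'x',np.percentile(k[:,0],[2,50,98]).round(4))
    t=q[side&(np.abs(q[:,1])<.05)&(np.hypot(q[:,0],q[:,1])<.055)&(P[:,2]>.03)]
    print('  zmax',np.sort(t[:,2])[-10:].round(4)); t=t[t[:,2]>.10]; print(len(t),'y',t[:,1].min(),t[:,1].max(),'x',t[:,0].min(),t[:,0].max())
# central column profile
for u in [255,262]:
    for v in range(70,200,2):
        i=(v-60)*170+(u-200); print(u,v,q[i].round(4),hsv[i]) if P[i,2]>.03 and u==258-3 else None
# plate plane
k=q[(vv>142)&(vv<190)&(uu>302)&(uu<335)]; print('plate z',np.median(k[:,2]),k[:,2].std())
E
```

```text
+x 680 z pct [0.0493 0.066  0.0849 0.1011 0.1023] y [-0.0276  0.001   0.0328] x [0.0305 0.0409 0.0451]
  zmax [0.1257 0.1257 0.1258 0.1258 0.1258 0.1261 0.1261 0.1262 0.1263 0.1263]
719 y -0.029232907425450483 0.03573434886875595 x 0.02697569983220335 0.04666636748828961
-x 900 z pct [0.0737 0.0776 0.093  0.106  0.1091] y [-0.027   0.0047  0.0331] x [-0.0345 -0.0309 -0.0223]
  zmax [0.1257 0.1257 0.1257 0.1258 0.1258 0.1258 0.126  0.126  0.1261 0.1269]
1418 y -0.02954213096666292 0.03584201771121103 x -0.0439903783352913 -0.021832377500835602
255 80 [-0.0434 -0.0014  0.1226] [150   7 110]
255 82 [-0.0402 -0.0015  0.1244] [ 30   6 129]
255 84 [-0.0379 -0.0015  0.1248] [ 15   4 136]
255 86 [-0.0378 -0.0015  0.1214] [165   4 133]
255 88 [-0.0373 -0.0014  0.1188] [ 15   8 132]
255 90 [-0.0364 -0.0014  0.1167] [  0   4 129]
255 92 [-0.0358 -0.0014  0.1141] [156  10 129]
255 94 [-0.0352 -0.0014  0.1115] [165  12 131]
255 96 [-0.0336 -0.0014  0.1105] [ 12 141 161]
255 98 [-0.0338 -0.0014  0.1063] [ 12 114 121]
255 100 [-0.0348 -0.0014  0.1004] [ 13 127 124]
255 102 [-0.0345 -0.0014  0.0968]
[... 1623 characters left out ...]
  0.1045] [101  35 118]
255 174 [ 0.0431 -0.0016  0.1013] [ 10 209 187]
255 176 [ 0.0452 -0.0016  0.1016] [  6 178 102]
255 178 [ 0.0435 -0.0015  0.0874] [ 13 113 131]
255 180 [ 0.0437 -0.0015  0.0799] [ 13 121 129]
255 182 [ 0.0431 -0.0014  0.0688] [ 10 184 143]
255 184 [ 0.0445 -0.0014  0.0654] [ 12 240 207]
255 186 [ 0.0419 -0.0013  0.0442] [101  34 126]
255 188 [ 0.0417 -0.0013  0.033 ] [114  10 122]
255 190 [ 0.0418 -0.0012  0.0225] [ 75   8 122]
255 192 [ 0.0419 -0.0012  0.0106] [ 60   2 129]
255 194 [ 0.0436 -0.0012  0.0066] [135   7 146]
255 196 [ 0.0459 -0.0012  0.005 ] [  0   7 155]
255 198 [ 0.0482 -0.0012  0.004 ] [ 10   6 119]
plate z -0.00037527941873353424 0.029428002894223478
```

The cloud agrees with the given frame (gate z = 0, mouth z = 126 mm, yaw -8°). The band runs about 65–102 mm, so its middle is near 83 mm and three tins are needed (top at 84). The tool can't tilt, so I'll tip each tin by 30° on the lip before inserting it. I'll refine the tin positions with the wrist image.

```bash
sed -i 's/O=np.array.*/O=np.array([.6244,.028,.076])/' tube.py
cat > to.py <<'E'
import sys
from tube import *
def delta(x,y,z):
    s=r.observe(); D=np.array([x,y,z])-s['tool_pos']; R=np.array(s['tool_rot'])
    print('t',round(s['time'],2),'pos',s['tool_pos'].round(4),'delta tool',(R.T@D).round(4),'yaw',np.degrees(np.arctan2(R[1,1],R[0,1])).round(2),'gap',round(s['finger_gap'],3))
if __name__=='__main__': delta(*map(float,sys.argv[1:4]))
E
cat > tins.py <<'E'
from tube import *
def tins(f=None):
    c=cal('wrist'); p,d=r.camera('wrist')
    hsv=cv2.cvtColor(p,cv2.COLOR_BGR2HSV)
    for n,lo,hi in [('blue',(100,120,60),(125,255,255)),('green',(60,90,40),(90,255,255))]:
        k,l,s,ce=cv2.connectedComponentsWithStats(cv2.inRange(hsv,lo,hi))
        for i in range(1,k):
            if s[i,4]>150: print(n,s[i].tolist(),onz('w',ce[i],.028,c).round(4),'depth z',dep('w',ce[i],d,c)[2].round(4))
    return p,d,c
if __name__=='__main__': tins()
E
python3 tins.py; python3 to.py .5746 -.1771 .13
```

```text
blue [97, 127, 31, 30, 704] [ 0.5736 -0.1761  0.028 ] depth z 0.0278
blue [1, 146, 31, 29, 679] [ 0.5803 -0.3228  0.028 ] depth z 0.0283
green [45, 0, 34, 28, 799] [ 0.4042 -0.1929  0.028 ] depth z 0.0292
green [494, 118, 18, 40, 438] [0.6493 0.3835 0.028 ] depth z 0.0767
t 4.75 pos [0.6113 0.0235 0.3208] delta tool [ 0.0084 -0.2038  0.1908] yaw 82.06 gap 0.996
```

```bash
python3 -m handwheel '[[0.003,-0.06,0,0,-1],[0.006,-0.12,0,0,-1],[0.009,-0.18,0,0,-1],[0.009,-0.203,0.05,0,-1],[0.009,-0.203,0.11,0,-1]]'|grep pos; python3 -m handwheel '[[0,0,0.06,0,-1],[0,0,0.11,0,-1],[0,0,0.11,0,-1]]'|grep pos;  python3 to.py .574 -.1765 .002
```

```text
tool_pos: [0.5748, -0.18, 0.2113]
tool_pos: [0.5714, -0.1756, 0.0975]
t 5.75 pos [ 0.5714 -0.1756  0.0975] delta tool [-0.0035 -0.0006  0.0955] yaw 82.05 gap 0.999
```

```bash
python3 -m handwheel '[[-0.003,0,0.05,0,-1],[-0.003,0,0.085,0,-1],[-0.003,0,0.095,0,-1],[-0.003,0,0.095,0,-1]]'|grep -E "pos|force"; python3 -m handwheel '[[0,0,0,0,1],[0,0,0,0,1],[0,0,0,0,1],[0,0,0,0,1]]';  python3 -m handwheel '[[0,0,-0.05,0,1],[0,0,-0.1,0,1],[0,0,-0.16,0,1],[0,0,-0.22,0,1],[0,0,-0.25,0,1]]'; python3 to.py .5739 .0351 .25
python3 - <<'E'
from h import *
p,d=r.camera('wrist'); cv2.imwrite('pics/w3.png',p[180:,100:400])
E
```

```text
tool_pos: [0.5783, -0.1782, 0.0078]
ft_force: [0.7, -1.0, -0.1]
finger_force: 0.0
time: 6.75
tool_pos: [0.5786, -0.1786, 0.0089]
tool_rot: [[-0.99, 0.14, 0.003], [0.14, 0.99, -0.0], [-0.004, 0.0, -1.0]]
ft_force: [-1.9, -0.2, 10.1]
finger_gap: 0.726
finger_force: 63.6
time: 7.38
tool_pos: [0.5782, -0.1789, 0.2616]
tool_rot: [[-0.99, 0.141, 0.007], [0.141, 0.99, -0.001], [-0.007, -0.0, -1.0]]
ft_force: [0.1, 1.0, -2.0]
finger_gap: 0.719
finger_force: 65.9
t 7.38 pos [ 0.5782 -0.1789  0.2616] delta tool [0.0345 0.2112 0.0114] yaw 81.9 gap 0.719
```

View pics/w3.png

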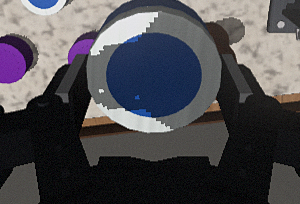

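The tin is held between the pads, lid up at (155,65) in the crop. I'll measure its centre and height in the tool frame.

```bash
cat > held.py <<'E'
from tube import *
def held():
    s=r.observe(); R=np.array(s['tool_rot']); c=cal('wrist'); p,d=r.camera('wrist')
    vv,uu=np.mgrid[150:340,160:360]; vv=vv.ravel();uu=uu.ravel()
    K,Rc,t=c; D=d[vv,uu]; X=np.stack([(uu-K[0,2])/K[0,0]*D,(vv-K[1,2])/K[1,1]*D,D],1)
    P=(X-t)@Rc; q=(P-s['tool_pos'])@R
    hsv=cv2.cvtColor(p,cv2.COLOR_BGR2HSV)[vv,uu].astype(int)
    blue=(((hsv[:,0]>100)&(hsv[:,0]<125)&(hsv[:,1]>120))|((hsv[:,0]>60)&(hsv[:,0]<95)&(hsv[:,1]>90)))&(hsv[:,2]>25)&(q[:,2]<.03)&(q[:,2]>-.08)&(np.abs(q[:,:2]).max(1)<.035)
    k=q[blue]; cen=(k.min(0)+k.max(0))/2
    n=np.linalg.svd(k-k.mean(0),full_matrices=False)[2][2]; n*=-np.sign(n[2])
    print('lid disc tool-frame centre',cen.round(4),'mean',k.mean(0).round(4),'size',(k.max(0)-k.min(0)).round(4),'n',n.round(3),'tilt in x deg',np.degrees(np.arctan2(n[0],-n[2])).round(1),len(k))
held()
E
python3 held.py
```

```text
lid disc tool-frame centre [ 0.0045 -0.0039 -0.0215] mean [ 0.0055  0.0012 -0.02  ] size [0.0435 0.0541 0.0448] n [-0.003 -0.003 -1.   ] tilt in x deg -0.2 6228
```

```bash
python3 -m handwheel '[[0.01,0.06,0,0,1],[0.018,0.12,0,0,1],[0.0265,0.18,0,0,1],[0.0295,0.211,0,0,1],[0.0295,0.211,0,0,1]]'|grep -E "pos|force";python3 -m handwheel '[[0,0,0.02,0,1],[0,0,0.03,0,1],[0,0,0.03,0,1]]'|grep -E "pos|force"; python3 to.py .5788 .0344 .215
```

```text
tool_pos: [0.5767, 0.0386, 0.2557]
ft_force: [-0.2, -1.0, -0.6]
finger_force: 66.0
tool_pos: [0.5766, 0.0337, 0.2254]
ft_force: [0.1, 0.1, -0.3]
finger_force: 66.0
t 8.47 pos [0.5766 0.0337 0.2254] delta tool [-0.0021  0.001   0.0104] yaw 81.85 gap 0.724
```

```bash
python3 -m handwheel '[[-0.002,0,0.006,0,1],[-0.002,0.001,0.01,0,1],[-0.002,0.001,0.013,0,1],[-0.002,0.001,0.016,0,1],[-0.002,0.001,0.016,0,1]]'|grep -E "pos|force"; python3 held.py;python3 -m handwheel '[[0,0,0.003,0,1],[0,0,0.006,0,1],[0,0,0.006,0,1]]'|grep -E "pos|force"; python3 held.py
```

```text
tool_pos: [0.5798, 0.0358, 0.2124]
ft_force: [-5.9, 0.5, 11.8]
finger_force: 67.9
lid disc tool-frame centre [ 0.009   0.0017 -0.0086] mean [ 0.0059  0.0013 -0.02  ] size [0.0516 0.0502 0.0275] n [ 0.048  0.011 -0.999] tilt in x deg 2.8 6404
tool_pos: [0.5802, 0.0366, 0.208]
ft_force: [-10.1, 1.8, 23.0]
finger_force: 73.2
lid disc tool-frame centre [ 0.0082  0.0014 -0.0119] mean [ 0.0071  0.0013 -0.0217] size [0.0472 0.0436 0.028 ] n [ 0.134  0.015 -0.991] tilt in x deg 7.7 6880
```

```bash
python3 -m handwheel '[[0,0,0.004,0,1],[0,0,0.008,0,1],[0,0,0.008,0,1]]'|grep -E "pos|force"; python3 held.py
```

```text
tool_pos: [0.5803, 0.0366, 0.2001]
ft_force: [-11.3, 1.5, 24.2]
finger_force: 79.3
lid disc tool-frame centre [ 0.0103  0.0012 -0.0246] mean [ 0.0105  0.0013 -0.0247] size [0.0422 0.044  0.0149] n [ 0.293  0.012 -0.956] tilt in x deg 17.0 7705
```

```bash
python3 -m handwheel '[[0,0,0.004,0,1],[0,0,0.008,0,1],[0,0,0.008,0,1]]'|grep -E "pos|force"; python3 held.py
```

```text
tool_pos: [0.5815, 0.0362, 0.1925]
ft_force: [-7.9, 1.0, 22.7]
finger_force: 78.4
lid disc tool-frame centre [ 0.0147  0.0013 -0.0462] mean [ 0.0145  0.0012 -0.0272] size [0.0396 0.0435 0.0602] n [ 0.454  0.003 -0.891] tilt in x deg 27.0 8281
```

```bash
cat > ins.py <<'E'
import sys
from to import *
off=np.array(list(map(float,sys.argv[1:4])))
s=r.observe(); R=np.array(s['tool_rot']); here=T@(s['tool_pos']+R@off-O); print('tin in tube',here.round(4))
for S in map(float,sys.argv[4:]): delta(*(O+S*T[2]-R@off))
E
python3 ins.py .0083 .0013 -.0147 .150 .118
```

```text
tin in tube [0.0205 0.0034 0.1396]
t 10.43 pos [0.5815 0.0362 0.1925] delta tool [ 0.023  -0.0034  0.0011] yaw 81.94 gap 0.723
t 10.43 pos [0.5815 0.0362 0.1925] delta tool [ 0.0071 -0.0035  0.0289] yaw 81.94 gap 0.723
```

```bash
python3 -m handwheel '[[0,0,-0.006,0,1],[0.012,-0.003,-0.006,0,1],[0.023,-0.003,-0.006,0,1],[0.023,-0.003,-0.006,0,1]]'|grep -E "pos|force"; python3 held.py; python3 ins.py .0083 .0013 -.0147 .145 .118
```

```text
tool_pos: [0.5548, 0.0359, 0.1937]
ft_force: [-0.7, 0.4, -1.4]
finger_force: 76.5
lid disc tool-frame centre [ 0.0143  0.0056 -0.0278] mean [ 0.0141  0.0012 -0.0273] size [0.0401 0.0524 0.0218] n [ 0.42   0.002 -0.908] tilt in x deg 24.8 8300
tin in tube [-0.0008 -0.0004  0.1537]
t 10.97 pos [0.5556 0.0359 0.194 ] delta tool [-0.0051  0.0004  0.0071] yaw 81.95 gap 0.726
t 10.97 pos [0.5556 0.0359 0.194 ] delta tool [-0.0186  0.0005  0.0305] yaw 81.95 gap 0.726
```

Free and on axis. Lower along the axis to s ≈ 0.118.

```bash
python3 -m handwheel '[[-0.006,0,0.01,0,1],[-0.0125,0,0.02,0,1],[-0.0185,0,0.031,0,1],[-0.0185,0,0.031,0,1],[-0.0185,0,0.031,0,1]]'|grep -E "pos|force"; python3 held.py; python3 ins.py .0083 .0013 -.0147 .118 .112
```

```text
tool_pos: [0.5747, 0.0331, 0.1631]
ft_force: [-0.3, -0.4, -1.3]
finger_force: 76.5
lid disc tool-frame centre [ 0.0144  0.0055 -0.0382] mean [ 0.0142  0.0012 -0.0273] size [0.0401 0.0521 0.0424] n [ 0.42   0.    -0.907] tilt in x deg 24.9 8288
tin in tube [ 0.0006 -0.0004  0.1175]
t 11.65 pos [0.5747 0.0332 0.1634] delta tool [ 0.0008  0.0004 -0.0001] yaw 81.93 gap 0.725
t 11.65 pos [0.5747 0.0332 0.1634] delta tool [-0.0022  0.0004  0.0051] yaw 81.93 gap 0.725
```

```bash
python3 -m handwheel '[[-0.002,0,0.004,0,1],[-0.005,0,0.0085,0,1],[-0.005,0,0.0085,0,1]]'|grep -E "pos|force";  python3 ins.py .0083 .0013 -.0147 .108
```

```text
tool_pos: [0.579, 0.0328, 0.1541]
ft_force: [-2.1, 0.9, -2.4]
finger_force: 78.0
tin in tube [-0.0002 -0.0003  0.1073]
t 12.03 pos [0.579  0.0328 0.1541] delta tool [ 0.0001  0.0003 -0.0007] yaw 81.95 gap 0.724
```

```bash
python3 -m handwheel '[[0,0,0,0,-1],[0,0,0,0,-1],[0,0,0,0,-1]]'|grep -E "pos|force|gap"; python3 -m handwheel '[[0,0,-0.03,0,-1],[0,0,-0.09,0,-1],[-0.01,0,-0.15,0,-1],[-0.03,-0.00,-0.17,0,-1],[-0.03,0,-0.17,0,-1]]'|grep -E "pos|force"
cat > look.py <<'E'
import sys
from tins import *
p,d,c=tins()
a=proj('w',O+.0*T[2],c); print('O px',a)
cv2.imwrite(sys.argv[1],cv2.resize(p[40:240,150:370],(660,600),interpolation=cv2.INTER_CUBIC))
m=O; vv,uu=np.mgrid[60:240,180:400]; vv=vv.ravel();uu=uu.ravel()
K,Rc,t=c; D=d[vv,uu]; P=(np.stack([(uu-K[0,2])/K[0,0]*D,(vv-K[1,2])/K[1,1]*D,D],1)-t)@Rc; q=(P-O)@T.T
k=q[(np.hypot(q[:,0],q[:,1])<.028)&(q[:,2]>-.01)&(q[:,2]<.12)]
A=np.c_[k[:,:2],np.ones(len(k))]; co=np.linalg.lstsq(A,k[:,2],rcond=None)[0]; print('in bore: z median',np.median(k[:,2]).round(4),'pct',np.percentile(k[:,2],[5,25,75,95]).round(4),'plane slopes,z0',co.round(3),len(k))
E
python3 look.py pics/w4.png
```

```text
tool_pos: [0.5799, 0.0324, 0.1551]
ft_force: [0.6, -0.2, 0.5]
finger_gap: 0.998
finger_force: 0.0
tool_pos: [0.6109, 0.028, 0.3266]
ft_force: [-0.0, 0.6, -0.2]
finger_force: 0.0
blue [240, 140, 32, 25, 310] [0.6188 0.036  0.028 ] depth z 0.1144
blue [1, 146, 30, 28, 661] [ 0.5804 -0.3228  0.028 ] depth z 0.0288
green [43, 0, 34, 29, 813] [ 0.4037 -0.1928  0.028 ] depth z 0.0297
green [486, 114, 26, 42, 224] [0.6477 0.3817 0.028 ] depth z 0.0763
green [493, 120, 19, 31, 432] [0.6486 0.3914 0.028 ] depth z 0.0754
O px [253.68819179 162.42782376]
in bore: z median 0.046 pct [0.0374 0.0415 0.0503 0.0544] plane slopes,z0 [-0.554 -0.022  0.044] 1337
```

View pics/w4.png

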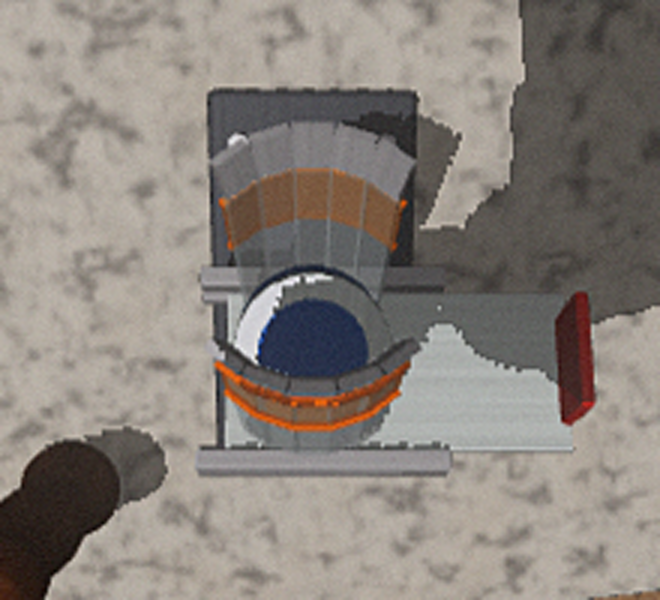

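The tin is in the bore, seen at (312,335), but the lid fit says it is lying level (tilted 29° to the tube), with its far corner on the gate. I'll check whether it is still settling.

```bash
python3 -m handwheel '[[0,0,0,0,-1],[0,0,0,0,-1]]'|grep time; python3 look.py /tmp/x.png|tail -1
```

```text
time: 13.32
in bore: z median 0.0456 pct [0.0371 0.0411 0.0501 0.0542] plane slopes,z0 [-0.561 -0.025  0.044] 1381
```

The tin is stuck by friction. It lies too low to press with the tool, because the gripper body would hit the lip. A second tin landing on its high near edge, pressed from above if needed, should flatten it. I'll fetch the other blue tin at (.580,-.323).

```bash
python3 to.py .5804 -.3228 .12; python3 -m handwheel '[[-0.002,-0.06,0,0,-1],[-0.005,-0.12,0,0,-1],[-0.008,-0.18,0,0,-1],[-0.012,-0.24,0,0,-1],[-0.015,-0.3,0,0,-1]]'|grep pos;  python3 to.py .5804 -.3228 .08
```

```text
t 13.38 pos [0.6085 0.0283 0.3237] delta tool [-0.0218 -0.3515  0.2038] yaw 81.94 gap 1.0
tool_pos: [0.5815, -0.2724, 0.3244]
t 14.0 pos [ 0.5815 -0.2724  0.3244] delta tool [-0.0061 -0.0502  0.2444] yaw 81.96 gap 1.004
```

```bash
python3 -m handwheel '[[-0.006,-0.05,0.05,0,-1],[-0.006,-0.05,0.11,0,-1],[-0.006,-0.05,0.17,0,-1],[-0.006,-0.05,0.2,0,-1],[-0.006,-0.05,0.2,0,-1]]'|grep pos;  python3 tins.py; python3 to.py .5804 -.3228 .0
```

```text
tool_pos: [0.5788, -0.3199, 0.1216]
blue [223, 169, 53, 50, 1591] [ 0.5831 -0.3212  0.028 ] depth z 0.0285
t 14.68 pos [ 0.5804 -0.3209  0.1242] delta tool [-0.0005 -0.002   0.1242] yaw 81.94 gap 0.998
```

```bash
python3 -m handwheel '[[-0.002,-0.001,0.06,0,-1],[-0.002,-0.001,0.11,0,-1],[-0.002,-0.001,0.126,0,-1],[-0.002,-0.001,0.126,0,-1],[-0.002,-0.001,0.126,0,-1]]'|grep -E "pos|force";  python3 to.py .582 -.322 -.002
```

```text
tool_pos: [0.5847, -0.3236, 0.0016]
ft_force: [-0.7, -0.3, 0.3]
finger_force: 0.0
t 15.3 pos [ 0.5847 -0.3236  0.0016] delta tool [0.0029 0.0012 0.0036] yaw 81.93 gap 0.995
```

```bash
python3 -m handwheel '[[0.006,0.001,0.003,0,-1],[0.006,0.001,0.003,0,1],[0.006,0.001,0.003,0,1],[0.006,0.001,0.003,0,1],[0.006,0.001,0.003,0,1]]'|grep -E "pos|force|gap"; python3 -m handwheel '[[0,0.02,-0.05,0,1],[0,0.05,-0.11,0,1],[0,0.1,-0.17,0,1],[0,0.15,-0.23,0,1],[0,0.2,-0.26,0,1]]'|grep -E "pos|force|gap"; python3 held.py; python3 to.py .5739 .0351 .25
```

```text
tool_pos: [0.5772, -0.3211, -0.003]
ft_force: [-1.9, 1.2, 6.9]
finger_gap: 0.732
finger_force: 65.8
tool_pos: [0.6019, -0.1458, 0.2395]
ft_force: [0.6, 0.9, -1.8]
finger_gap: 0.728
finger_force: 66.2
lid disc tool-frame centre [ 0.     -0.0003 -0.0203] mean [-0.0032  0.0011 -0.0319] size [0.054  0.054  0.0276] n [ 0.022 -0.019 -1.   ] tilt in x deg 1.2 6951
t 16.6 pos [ 0.6062 -0.1365  0.2443] delta tool [ 0.0547  0.1658 -0.0052] yaw 82.39 gap 0.733
```

```bash
python3 -m handwheel '[[0.02,0.06,-0.01,0,1],[0.04,0.12,-0.01,0,1],[0.059,0.165,-0.01,0,1],[0.059,0.165,0.01,0,1],[0.059,0.165,0.03,0,1]]'|grep -E "pos|force";  python3 -m handwheel '[[0,0,0,0,1],[0,0,0,0,1]]'|grep -E "pos|force"; python3 to.py .5709 .0355 .203
```

```text
tool_pos: [0.5663, 0.0265, 0.2068]
ft_force: [-0.1, -0.2, -1.0]
finger_force: 66.2
tool_pos: [0.5669, 0.0253, 0.2077]
ft_force: [0.0, 0.3, -1.2]
finger_force: 66.2
t 17.48 pos [0.5669 0.0253 0.2077] delta tool [-0.0026  0.0107  0.0047] yaw 81.91 gap 0.733
```

```bash
python3 -m handwheel '[[-0.003,0.01,0,0,1],[-0.003,0.01,0.004,0,1],[-0.003,0.01,0.008,0,1],[-0.003,0.01,0.012,0,1],[-0.003,0.01,0.016,0,1]]'|grep -E "pos|force"; python3 held.py;python3 -m handwheel '[[0,0,0.003,0,1],[0,0,0.006,0,1],[0,0,0.006,0,1]]'|grep -E "pos|force"; python3 held.py
```

```text
tool_pos: [0.5724, 0.0359, 0.1953]
ft_force: [-16.3, 1.3, 39.3]
finger_force: 74.9
lid disc tool-frame centre [ 0.0018  0.0052 -0.0381] mean [-0.0016  0.0013 -0.0339] size [0.0518 0.0548 0.0699] n [ 0.175  0.006 -0.985] tilt in x deg 10.1 7913
tool_pos: [0.5725, 0.0363, 0.1892]
ft_force: [-10.3, 3.0, 27.3]
finger_force: 79.3
lid disc tool-frame centre [ 0.0019  0.0056 -0.0425] mean [ 0.0002  0.0012 -0.0362] size [0.0459 0.0524 0.0656] n [ 0.304  0.002 -0.953] tilt in x deg 17.7 8769
```

```bash
python3 -m handwheel '[[0,0,0.004,0,1],[0,0,0.008,0,1],[0,0,0.008,0,1]]'|grep -E "pos|force"; python3 held.py;python3 -m handwheel '[[0,0,0.003,0,1],[0,0,0.005,0,1],[0,0,0.005,0,1]]'|grep -E "pos|force"; python3 held.py
```

```text
tool_pos: [0.5722, 0.0364, 0.1809]
ft_force: [-10.1, 3.8, 25.6]
finger_force: 86.3
lid disc tool-frame centre [ 0.004  -0.0035 -0.0484] mean [ 0.0035  0.0012 -0.0387] size [0.0387 0.0531 0.0548] n [ 0.511  0.004 -0.86 ] tilt in x deg 30.7 9582
tool_pos: [0.5721, 0.0361, 0.1777]
ft_force: [-18.4, 1.9, 41.1]
finger_force: 90.8
lid disc tool-frame centre [ 0.0052  0.0013 -0.0507] mean [ 0.0047  0.0012 -0.0397] size [0.0366 0.0438 0.0508] n [ 0.574  0.005 -0.819] tilt in x deg 35.0 9845
```

```bash
python3 ins.py -.0033 .0012 -.0282 .150 ; python3 -m handwheel '[[0,0,-0.012,0,1],[0.008,-0.002,-0.012,0,1],[0.016,-0.002,-0.012,0,1],[0.016,-0.002,-0.012,0,1]]'|grep -E "pos|force"; python3 held.py; python3 ins.py -.0033 .0012 -.0282 .13 .105
```

```text
tin in tube [0.0218 0.0018 0.1374]
t 19.43 pos [0.572  0.0361 0.1777] delta tool [ 0.0252 -0.0019 -0.0001] yaw 81.93 gap 0.73
tool_pos: [0.5534, 0.0353, 0.1832]
ft_force: [0.2, -0.6, -0.3]
finger_force: 87.1
lid disc tool-frame centre [ 0.0051  0.0012 -0.0511] mean [ 0.0045  0.0012 -0.0396] size [0.0367 0.0439 0.0495] n [ 0.556  0.006 -0.831] tilt in x deg 33.7 9798
tin in tube [ 0.0094 -0.0013  0.1511]
t 19.98 pos [0.554  0.0353 0.1834] delta tool [-0.0024  0.0013  0.023 ] yaw 81.94 gap 0.733
t 19.98 pos [0.554  0.0353 0.1834] delta tool [-0.0149  0.0014  0.0446] yaw 81.94 gap 0.733
```

```bash
python3 -m handwheel '[[-0.0025,0.001,0.012,0,1],[-0.0025,0.001,0.023,0,1],[-0.0065,0.001,0.03,0,1],[-0.0105,0.001,0.037,0,1],[-0.0145,0.001,0.044,0,1]]'|grep -E "pos|force"; python3 -m handwheel '[[0,0,0,0,1]]'|grep -E "pos|force"; python3 held.py;python3 ins.py -.0033 .0012 -.0282 .105
```

```text
tool_pos: [0.5697, 0.0341, 0.1396]
ft_force: [-0.9, -0.6, -2.2]
finger_force: 87.1
tool_pos: [0.5693, 0.0341, 0.1394]
ft_force: [-1.1, 0.1, -1.9]
finger_force: 87.1
lid disc tool-frame centre [ 0.0048  0.0012 -0.051 ] mean [ 0.0045  0.0012 -0.0396] size [0.037  0.0438 0.0498] n [ 0.555  0.006 -0.832] tilt in x deg 33.7 9809
tin in tube [ 0.0008 -0.0004  0.1058]
t 20.77 pos [0.5693 0.0342 0.1398] delta tool [0.0004 0.0004 0.0011] yaw 81.92 gap 0.731
```

```bash
python3 -m handwheel '[[0,0,0,0,-1],[0,0,0,0,-1],[0,0,0,0,-1]]'|grep -E "force|gap"; python3 -m handwheel '[[0,0,-0.04,0,-1],[0,0,-0.1,0,-1],[-0.015,0,-0.16,0,-1],[-0.04,0.00,-0.19,0,-1],[-0.04,0,-0.19,0,-1]]'|grep -E "pos|force"; python3 look.py pics/w5.png
```

```text
ft_force: [-0.2, -0.5, -0.3]
finger_gap: 0.993
finger_force: 0.0
tool_pos: [0.6112, 0.0283, 0.333]
ft_force: [-0.9, 0.2, -1.0]
finger_force: 0.0
blue [235, 128, 38, 35, 746] [0.6101 0.0323 0.028 ] depth z 0.1373
green [45, 0, 34, 29, 807] [ 0.4034 -0.1928  0.028 ] depth z 0.0285
green [482, 113, 30, 41, 781] [0.6478 0.3906 0.028 ] depth z 0.0761
O px [253.31723743 160.86522259]
in bore: z median 0.0703 pct [0.0625 0.0663 0.0742 0.0779] plane slopes,z0 [-0.4   -0.005  0.07 ] 1838
```

View pics/w5.png

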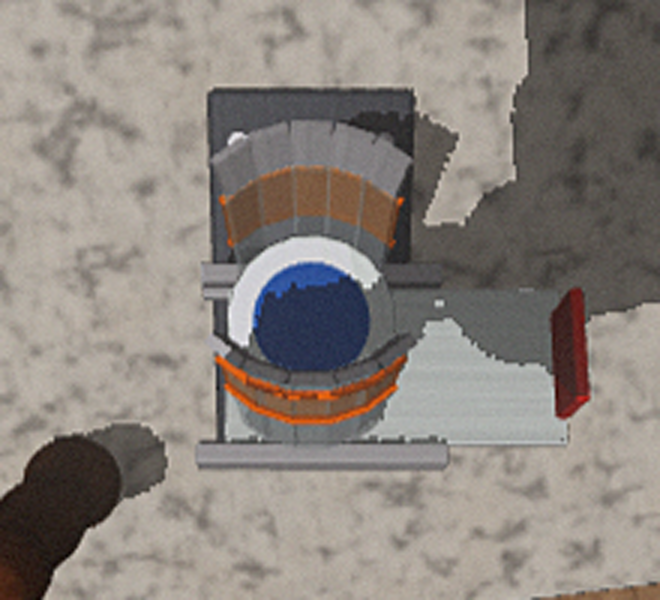

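Tin 2's lid at (312,315) sits at z = 70 mm and is still tilted about 22°, so the stack isn't flat yet. A third tin is needed anyway, and its lid will be high enough to press with closed fingers. I'll fetch the near green tin at (.403,-.193).

```bash
python3 -m handwheel '[[0.035,-0.05,0,0,-1],[0.07,-0.1,0,0,-1],[0.105,-0.15,0,0,-1],[0.14,-0.2,0,0,-1],[0.177,-0.247,0,0,-1]]'|grep pos; python3 -m handwheel '[[0,0,0.06,0,-1],[0,0,0.12,0,-1],[0,0,0.18,0,-1],[0,0,0.21,0,-1],[0,0,0.21,0,-1]]'|grep pos;  python3 tins.py; python3 to.py .4034 -.1928 .0
```

```text
tool_pos: [0.396, -0.1918, 0.3284]
tool_pos: [0.3955, -0.1899, 0.1175]
green [42, 191, 54, 49, 2010] [ 0.3929 -0.3429  0.028 ] depth z 0.0287
green [224, 196, 53, 29, 1040] [ 0.4099 -0.1944  0.028 ] depth z 0.0285
t 23.12 pos [ 0.3971 -0.1905  0.1192] delta tool [-0.007  -0.0014  0.1191] yaw 81.92 gap 1.002
```

```bash
python3 -m handwheel '[[-0.004,-0.0015,0.05,0,-1],[-0.004,-0.0015,0.1,0,-1],[-0.004,-0.0015,0.12,0,-1],[-0.004,-0.0015,0.12,0,-1],[-0.004,-0.0015,0.12,0,-1]]'|grep -E "pos|force";  python3 to.py .400 -.1925 -.002
```

```text
tool_pos: [0.4039, -0.1935, 0.0016]
ft_force: [0.2, 0.2, -0.2]
finger_force: 0.0
t 23.75 pos [ 0.4039 -0.1935  0.0016] delta tool [0.004  0.0004 0.0036] yaw 81.93 gap 0.999
```

```bash
python3 -m handwheel '[[0.004,0,0.003,0,-1],[0.004,0,0.003,0,1],[0.004,0,0.003,0,1],[0.004,0,0.003,0,1],[0.004,0,0.003,0,1]]'|grep -E "pos|force|gap"; python3 -m handwheel '[[0,0,-0.05,0,1],[0,0,-0.11,0,1],[0,0,-0.17,0,1],[0,0,-0.23,0,1],[0,0,-0.26,0,1]]'|grep -E "pos|force|gap"; python3 held.py; python3 to.py .5709 .0355 .25
```

```text
tool_pos: [0.3988, -0.1926, -0.002]
ft_force: [-3.0, 0.4, 13.9]
finger_gap: 0.728
finger_force: 62.3
tool_pos: [0.3994, -0.1929, 0.2603]
ft_force: [0.8, -0.1, -2.5]
finger_gap: 0.733
finger_force: 67.4
lid disc tool-frame centre [-0.0024 -0.001  -0.0205] mean [-0.0022  0.0011 -0.0309] size [0.0449 0.0492 0.0243] n [ 0.    -0.002 -1.   ] tilt in x deg 0.0 6405
t 25.05 pos [ 0.4008 -0.1935  0.2627] delta tool [-0.136   0.2507  0.014 ] yaw 81.89 gap 0.728
```

```bash
python3 -m handwheel '[[-0.03,0.05,0,0,1],[-0.06,0.1,0,0,1],[-0.09,0.155,0,0,1],[-0.12,0.21,0,0,1],[-0.136,0.2505,0,0,1]]'|grep -E "pos|force";  python3 -m handwheel '[[0,0,0.03,0,1],[0,0,0.045,0,1],[0,0,0.045,0,1]]'|grep -E "pos|force"; python3 to.py .5709 .0355 .203
```

```text
tool_pos: [0.5693, 0.0392, 0.2561]
ft_force: [-0.3, -0.5, -1.9]
finger_force: 67.4
tool_pos: [0.5671, 0.0354, 0.2107]
ft_force: [-0.4, 0.3, -1.6]
finger_force: 67.4
t 26.05 pos [0.5671 0.0354 0.2107] delta tool [-0.0038  0.0007  0.0077] yaw 81.86 gap 0.73
```

```bash
python3 -m handwheel '[[-0.004,0.001,0.006,0,1],[-0.004,0.001,0.011,0,1],[-0.004,0.001,0.015,0,1],[-0.004,0.001,0.019,0,1],[-0.004,0.001,0.023,0,1]]'|grep -E "pos|force"; python3 -m handwheel '[[0,0,0.004,0,1],[0,0,0.008,0,1],[0,0,0.01,0,1],[0,0,0.01,0,1]]'|grep -E "pos|force"; python3 held.py
```

```text
tool_pos: [0.574, 0.0376, 0.1938]
ft_force: [-12.7, -0.0, 25.1]
finger_force: 77.4
tool_pos: [0.5738, 0.0378, 0.1839]
ft_force: [-14.5, 2.4, 31.8]
finger_force: 86.7
lid disc tool-frame centre [ 0.0047  0.0053 -0.0409] mean [ 0.0039  0.0013 -0.0366] size [0.0385 0.0519 0.0324] n [ 0.478  0.    -0.879] tilt in x deg 28.5 8913
```

```bash
python3 -m handwheel '[[0,0,0.003,0,1],[0,0,0.005,0,1],[0,0,0.005,0,1]]'|grep -E "pos|force"; python3 -m handwheel '[[0,0,-0.01,0,1],[0.008,-0.001,-0.012,0,1],[0.016,-0.002,-0.012,0,1],[0.016,-0.002,-0.012,0,1]]'|grep -E "pos|force"; python3 held.py; python3 ins.py -.003 .0012 -.0255 .13 .105
```

```text
tool_pos: [0.5737, 0.0378, 0.1792]
ft_force: [-15.6, 1.7, 34.1]
finger_force: 91.6
tool_pos: [0.5552, 0.037, 0.1854]
ft_force: [0.7, -0.3, -1.9]
finger_force: 88.4
lid disc tool-frame centre [ 0.0064  0.0062 -0.0503] mean [ 0.0054  0.0013 -0.0381] size [0.0372 0.0536 0.055 ] n [ 0.564 -0.004 -0.826] tilt in x deg 34.3 8976
tin in tube [0.0102 0.0006 0.15  ]
t 28.15 pos [0.5558 0.037  0.1855] delta tool [-0.0012 -0.0006  0.0225] yaw 81.93 gap 0.733
t 28.15 pos [0.5558 0.037  0.1855] delta tool [-0.0137 -0.0006  0.0441] yaw 81.93 gap 0.733
```

```bash
python3 -m handwheel '[[-0.001,-0.0005,0.012,0,1],[-0.001,-0.0005,0.022,0,1],[-0.005,-0.0005,0.029,0,1],[-0.009,-0.0005,0.036,0,1],[-0.0125,-0.0005,0.0425,0,1]]'|grep -E "pos|force"; python3 -m handwheel '[[0,0,0,0,1]]'|grep -E "pos|force"; python3 ins.py -.0025 .0013 -.0265 .105
```

```text
tool_pos: [0.5693, 0.0347, 0.143]
ft_force: [0.4, -0.3, -2.5]
finger_force: 88.4
tool_pos: [0.5688, 0.0347, 0.1429]
ft_force: [-0.3, 0.3, -0.9]
finger_force: 88.4
tin in tube [0.0004 0.0002 0.1077]
t 28.9 pos [0.5688 0.0347 0.1429] delta tool [-0.001  -0.0002  0.0025] yaw 81.93 gap 0.732
```

```bash
python3 -m handwheel '[[0,0,0,0,-1],[0,0,0,0,-1],[0,0,0,0,-1]]'|grep -E "force|gap"; python3 -m handwheel '[[0,0,-0.04,0,-1],[0,0,-0.1,0,-1],[-0.015,0,-0.16,0,1],[-0.04,0.00,-0.185,0,1],[-0.04,0,-0.185,0,1]]'|grep -E "pos|force"; python3 look.py pics/w6.png
```

```text
ft_force: [0.3, -0.5, -0.2]
finger_gap: 1.002
finger_force: 0.0
tool_pos: [0.6104, 0.0289, 0.3309]
ft_force: [-0.2, -0.7, -1.2]
finger_force: 0.0
green [482, 114, 30, 42, 788] [0.648  0.3898 0.028 ] depth z 0.0765
green [233, 118, 41, 35, 895] [0.5918 0.0303 0.028 ] depth z 0.1548
O px [253.02008096 161.98400382]
in bore: z median 0.0918 pct [0.0863 0.0892 0.0945 0.0971] plane slopes,z0 [-0.232 -0.003  0.092] 2305
```

View pics/w6.png

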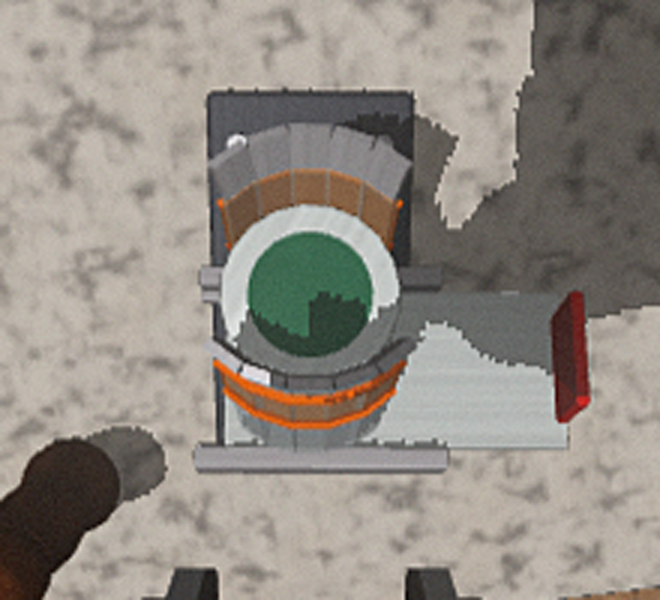

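The third (green) tin's lid at (310,293) is at z ≈ 92 mm and tilted 13°. I'll press its near side down with closed fingers.

```bash
python3 to.py .5591 .0372 .165; python3 -m handwheel '[[0.025,0,0,0,1],[0.048,0.002,0,0,1],[0.05,0.002,0.06,0,1],[0.05,0.002,0.12,0,1],[0.05,0.002,0.155,0,1]]'|grep -E "pos|force|gap"; python3 -m handwheel '[[0,0,0,0,1],[0,0,0,0,1]]'|grep -E "pos|force|gap";python3 to.py .5591 .0372 .150
```

```text
t 29.95 pos [0.6086 0.0291 0.3287] delta tool [0.0503 0.001  0.1637] yaw 81.91 gap 0.285
tool_pos: [0.5552, 0.0382, 0.1692]
ft_force: [0.1, -0.3, 0.3]
finger_gap: 0.002
finger_force: 0.0
tool_pos: [0.5593, 0.0382, 0.1744]
ft_force: [0.0, 0.1, 0.8]
finger_gap: 0.004
finger_force: 0.0
t 30.82 pos [0.5593 0.0382 0.1744] delta tool [ 0.0001 -0.001   0.0244] yaw 81.93 gap 0.004
```

```bash
python3 -m handwheel '[[0,-0.001,0.012,0,1],[0,-0.001,0.02,0,1],[0,-0.001,0.024,0,1],[0,-0.001,0.027,0,1]]'|grep -E "pos|force"; python3 -m handwheel '[[-0.002,0,0.003,0,1],[-0.004,0,0.006,0,1]]'|grep -E "pos|force"; python3 to.py .565 .0364 .139
```

```text
tool_pos: [0.5592, 0.0375, 0.1479]
ft_force: [-10.0, -0.8, 24.5]
finger_force: 13.4
tool_pos: [0.5598, 0.0377, 0.1453]
ft_force: [-37.7, 2.1, 72.6]
finger_force: 40.5
t 31.57 pos [0.5598 0.0377 0.1453] delta tool [-0.0054 -0.0005  0.0062] yaw 81.92 gap -0.0
```

```bash
python3 -m handwheel '[[0,0,-0.03,0,1],[0,0,-0.09,0,1],[-0.025,0,-0.15,0,1],[-0.05,0.00,-0.18,0,1],[-0.05,0,-0.18,0,1]]'|grep -E "pos|force"; python3 look.py /tmp/x.png
```

```text
tool_pos: [0.6152, 0.0292, 0.3235]
ft_force: [-0.4, 0.1, -0.8]
finger_force: 0.0
green [487, 111, 25, 42, 236] [0.6475 0.381  0.028 ] depth z 0.0764
green [231, 114, 42, 34, 976] [0.5913 0.0321 0.028 ] depth z 0.1483
green [495, 117, 17, 31, 402] [0.6486 0.3906 0.028 ] depth z 0.0764
O px [252.21666894 159.54121393]
in bore: z median 0.0862 pct [0.0839 0.0853 0.0873 0.0884] plane slopes,z0 [-0.085 -0.003  0.086] 2220
```

The stack is now nearly flat: slope 0.085 rad, top at 86 mm. One gentle press more to seat it.

```bash
python3 to.py .5638 .0365 .152; python3 -m handwheel '[[0.025,0.002,0,0,1],[0.048,0.002,0,0,1],[0.048,0.002,0.06,0,1],[0.048,0.002,0.12,0,1],[0.048,0.002,0.165,0,1]]'|grep -E "pos|force|gap"; python3 -m handwheel '[[0,0,0,0,1],[0,0,0,0,1]]'|grep -E "pos|force|gap";python3 to.py .5638 .0365 .142
```

```text
t 32.25 pos [0.6133 0.0294 0.3212] delta tool [ 0.0503 -0.      0.1691] yaw 81.9 gap 0.001
tool_pos: [0.5622, 0.0384, 0.1519]
ft_force: [0.0, 0.7, -0.4]
finger_gap: -0.001
finger_force: 0.0
tool_pos: [0.5656, 0.0383, 0.1566]
ft_force: [1.2, 0.3, -0.3]
finger_gap: 0.004
finger_force: 0.0
t 33.12 pos [0.5656 0.0383 0.1566] delta tool [ 0.0016 -0.0021  0.0146] yaw 81.92 gap 0.004
```

```bash
python3 -m handwheel '[[0.002,-0.002,0.007,0,1],[0.002,-0.002,0.012,0,1],[0.002,-0.002,0.0145,0,1],[0.002,-0.002,0.0145,0,1]]'|grep -E "pos|force"; python3 -m handwheel '[[0,0,0.0015,0,1],[0,0,0.0015,0,1]]'|grep -E "pos|force"
```

```text
tool_pos: [0.563, 0.0367, 0.1411]
ft_force: [0.1, -0.6, 0.1]
finger_force: 0.0
tool_pos: [0.5632, 0.0368, 0.1404]
ft_force: [-2.3, -0.0, 7.3]
finger_force: 4.1
```

```bash
for i in 1 2; do python3 -m handwheel '[[0,0,0.001,0,1],[0,0,0.001,0,1]]'|grep -E "pos|ft"; done; python3 -m handwheel '[[0,0,-0.03,0,1],[0,0,-0.09,0,1],[-0.025,0,-0.15,0,1],[-0.05,0.00,-0.18,0,1],[-0.05,0,-0.18,0,1]]'|grep -E "pos|force"; python3 look.py pics/w7.png
```

```text
tool_pos: [0.5632, 0.0367, 0.1402]
ft_force: [-6.8, -0.6, 13.9]
tool_pos: [0.5633, 0.0367, 0.1399]
ft_force: [-8.6, -0.6, 20.7]
tool_pos: [0.6152, 0.0293, 0.3204]
ft_force: [0.0, 0.6, -0.7]
finger_force: 0.0
green [488, 111, 24, 43, 593] [0.6482 0.3859 0.028 ] depth z 0.0754
green [231, 114, 42, 34, 959] [0.5908 0.0323 0.028 ] depth z 0.1449
O px [252.22191949 160.10158622]
in bore: z median 0.084 pct [0.0827 0.0834 0.0844 0.0851] plane slopes,z0 [-0.012 -0.003  0.084] 2164
```

View pics/w7.png

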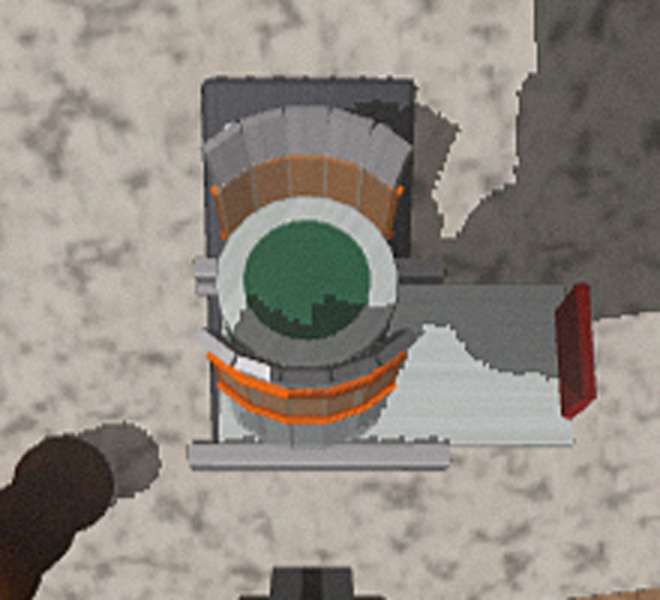

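The lid at (307,280) now lies flat at z = 84 mm (three tins exactly), inside the 65–102 mm band. The tab at (575,350) is unchanged. A last check of the tab, then I'll hand in.

Run:
```python
from tube import *
c=cal('wrist'); p,d=r.camera('wrist'); m=(p[:,:,2]>90)&(p[:,:,1]<50)&(p[:,:,0]<50); m[:,:300]=0; m[:,380:]=0
v,u=np.nonzero(m); q=np.array([(dep('w',a,d,c)-O)@T.T for a in zip(u,v)]); q=q[(q[:,2]>.0)&(q[:,2]<.04)]
print('tab y 2..98%',np.percentile(q[:,1],[2,50,98]),len(q))
if np.percentile(q[:,1],98)<.119: print(r.sign_off())
```

```text
tab y 2..98% [0.10879081 0.11124098 0.11400778] 184
the job is handed in; nothing more can be done
None
```

The job is handed in, with no verdict shown: the gate is shut (tab at its stop), three tins lie flat in the tube with the top at 84 mm (band about 65–102 mm), and the arm never went near the mill or jars.

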